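# Close the bead tumbler's neck with its camlock cap

## Robot

A 6-joint arm with a two-finger parallel gripper is mounted at the origin on the work surface. World frame = base frame: x ahead of the robot, y to its left, z up, the work surface at z = 0. Lengths are in m, angles in rad, forces in N, time in s.
With the tool pointing down it reaches from about 0.35 to 0.85 m from the base axis. Payload 8.1 kg.
Tool frame: the origin (TCP) lies on the mounting face of the last link; the fingertips stand 186 mm ahead of it and the grasp point (between the pads) lies 167 mm ahead of it; z points along the fingers, y is the line along which they close (so a half turn about z gives the same grasp; the last joint's range is limited). The gripper opens to 93 mm and grips with 3 to 60 N. Pads are 15 mm wide; open, the fingers measure 128 mm over their backs; the gripper's body (75 mm by 188 mm) begins 65 mm behind the grasp point.
Start: joints at [1.078, 0.13, 1.488, -0, 1.523, -0.085], TCP at [0.238, 0.551, 0.405] pointing down, gripper open.
Joint ranges: [-2.96, 2.96], [-0.89, 2.26], [0.02, 2.5], [-1.34, 4.48], [0, 2.73], [-2.66, 2.66]. Speed limits (rad/s): [2.39, 2.39, 2.79, 3.14, 3.14, 3.14].

## Interface

Orientations are given as a rotation vector (axis times angle).
In Python, from plant import read_state, read_camera, camera_params, close_job gives the robot as it stands. The module is installed in compiled form; this text tells all that it offers.
- The arm moves only by the tool servo_tool, never from a script. Its argument "increments" is a list of rows, each an object with "slide": the shift along the tool's x, y, z in mm, a list of three; "dr": the turn, a rotation vector about the tool's x, y, z in rad, a list of three; "jaw": the closure, from 0 (fully open) to 1 (shut). In form: [{"slide": [x, y, z], "dr": [ax, ay, az], "jaw": jaw}, ...]. A call has 1 to 20 rows; each row is the pose to reach, as a shift and turn from the pose commanded when the call began, along the tool's axes at that moment; what a row does not reach only later rows make up. A row lasts 1/10 s, in which the tool goes at most 50 mm and 8.59 degrees, less where a joint would pass 70% of its speed; a pose out of reach is approached as far as the arm can. A call with a gripper value outside its range is refused whole. The fingers move at their own pace and stop on an object; "force" is the grip in N (left out, the last holds). Time passes only in rows, so rows that repeat a pose let the fingers close. It gives the time, the measured TCP pose, the force, the opening and the grip force at its end, in the units of the state.
- read_state(): the state, without advancing time (a new reading comes with each control period).
- read_camera(name): name is "scene" or "top"; returns (picture, depth): 384x512x3 uint8, red, green, blue; 384x512 float32, m along the optical axis (not along the pixel's ray), 0 where there is no reading.
- camera_params(name): a dict with "fx", "fy", "cx", "cy" (pixels), "rvec" (rotation vector, rad) and "tvec" (3), from world to camera coordinates, as OpenCV has them. Camera axes: x right, y down, z forward; pixel columns grow to the right and rows downward; lengths in m; the calibration is good to about 2 mm. A picture is of the moment at which its call begins. camera_params takes no time and is no camera call.
- close_job(): hands the job in; it is judged then, once.
The state is a dict: "t": time; "q": joint angles; "dq": joint speeds; "joint_torque": joint torques, N m; "tool_pos": TCP position; "orientation": TCP orientation; "force": force on the tool from outside, world axes, zero at the start; "wrist_torque": the same for the moment, N m; "opening": finger opening in m; "gripper_force": force on a finger pad.
Only numpy, scipy, OpenCV 4.12 (cv2) and the standard library are available. Lean on these libraries where they do the work, as an engineer would, in place of code of your own. Each camera call takes 0.05 s, during which the arm holds its last target. There are 200 camera calls.

## Task

Pick up the loose aluminium camlock cap by the lug on its roof and push it fully home, square, on the grooved steel neck of the spring-mounted bead tumbler, with both its cam arms still raised. Then swing the two cam arms fully down against their stops, one after the other. Push only as hard as it needs: never drive the drum down onto its base, and do not shift the other loose things on the slab.

Things in the scene. Friction and masses are not known exactly. Their poses are not given: they have to be found in the camera images.
- cap_lug (a point): Centre of the grip lug on top of the aluminium cap: a block 24 mm (cap x) by 28 mm (cap y), 32 mm tall; grip it across the 24 mm, fingers closing along cap x. Axes are the cap's, z up; cam_a is on the cap's +y side, cam_b on its -y side. The cap's rim is 61 mm below this point, the top of its roof 16 mm below.
- cap: The loose cap: a round aluminium cup, 57 mm wide, standing mouth down on the slab, with a cam arm out on each side; origin at the centre of its rim (underside); about 0.35 kg, varying. Its bore is 47 mm wide, flared to 50 mm at the rim, 40 mm deep. It may be put on the neck at any yaw.
- cap_seat (a point): Centre of the underside of the cap's roof, inside the bore, 21 mm below cap_lug and 40 mm above the rim. Cap's axes. Fully home, it lies on neck_seat.
- neck_seat (a point): Centre of the flat top of the tumbler's upright steel neck; z up. The lip is 46 mm wide, 40 mm at its tapered top, 10 mm tall; below it a groove for the cams (28 mm wide, 18 mm tall), then a collar widening to 50 mm. The lip's rubber seal rubs in the bore over most of the 40 mm push (roughly 5 to 18 N, most as it enters, differing from run to run) and holds the cap where it is left.
- drum: The tumbler's grey drum, 164 mm wide, neck in its middle rising 85 mm above its top; origin on the slab below its centre at rest. It rides on springs: any push on neck, cap or cam arms makes it and neck_seat sink straight down several mm; it comes back when let go. It strikes its base (170 mm wide, fixed) after 16 mm, at a push of about 30 N.
- cam_a_pin (a point): Hinge pin of cam arm a: on the cap's +y side, 31 mm from the cap's axis and 25 mm above its rim; axes are the cap's; the pin is parallel to the cap's x.
- cam_b_pin (a point): Hinge pin of cam arm b: the same on the cap's -y side.
- cam_a_pad (a point): Point on cam arm a's centre line, 52 mm from its pin. The arm is a steel bar 16 mm wide and 6 mm thick, straight out from the pin for 65 mm, ending in a thin ring. Its cam at the pin swings into the neck's groove, under the lip, as the arm goes down; if the cap is more than about 2 mm short of home, the cam meets the lip and the arm needs more force or stops half-way.
- cam_b_pad (a point): The same point on cam arm b.
- cam_a (a joint): Angle of cam arm a, rad: 0 = 40 degrees above level, pointing up and away from the cap's axis; grows as it swings down; 0.70 = level; 1.48 = at its stop, 45 degrees below level. Stiff friction (about 0.28 N m) keeps it where it is left: pushed straight down by closed fingertips 35 to 45 mm outside its pin, it takes about 8 to 14 N.
- cam_b (a joint): The same for cam arm b.
- cullet: Lime green glass cullet lump, 42 x 30 x 32 mm; origin at its underside. Bystander.
- jar_lid: Cobalt glass jar lid, 52 mm wide, 24 mm tall; origin at its underside. Bystander.
- dish: Yellow ceramic dish, 100 mm wide, 25 mm tall; origin at its underside. Bystander.
- mould: Brass bead mould, 90 x 60 x 30 mm; origin at its underside. Bystander.
- frit_jar: Amber glass jar, 60 mm wide, 85 mm tall; origin at its underside. Bystander.
Not all that is in view belongs to the job. What is shaped like the cap but purple is not meant. There is more than one size of the part that bears neck_seat; the job needs the smaller.

How it is judged:
By the outcome, as a careful person would: the job done as asked, in the order asked, and still so for the second after the job is handed in, with the robot touching nothing.
It also fails if it takes over 70 s, if anything falls off the work surface, if the arm or the gripper's body presses on something with over 40 N, if the wrist force passes 120 N, or if a joint passes its speed limit or range.

## Working session

There is one attempt and no reset: what is moved stays moved. The work goes in short steps, Python scripts to look and compute and a tool call to move; the robot and the scene stay as the last step left them, time stands still between calls to the robot, and variables do not carry over. Pictures are saved under pics/ and viewed, at most 10 in all, crops included, and the job is handed in when it is done.

Besides the shell and the picture viewer there is one more tool, called as name(argument=value, ...), one argument or row to a line, values as JSON. servo_tool: Moves the arm, as the interface text tells. Its arguments: {"type":"object","properties":{"increments":{"type":"array"},"force":{"type":"number"}},"required":["increments"]}

```bash
mkdir -p pics; cat > h.py <<'E'
import numpy as np, cv2
from plant import *
def grab(n):
    im,d=read_camera(n); p=camera_params(n)
    R=cv2.Rodrigues(np.array(p['rvec'],float))[0]; t=np.array(p['tvec'],float)
    v,u=np.mgrid[0:384,0:512]
    c=np.dstack([(u-p['cx'])/p['fx']*d,(v-p['cy'])/p['fy']*d,d])
    W=(c-t)@R; W[d==0]=np.nan
    return im,d,W
E
python3 - <<'E'
from h import *
for n in('scene','top'):
    im,d,W=grab(n); cv2.imwrite(f'pics/{n}0.png',im[...,::-1]); np.savez(f'{n}0.npz',im=im,W=W)
    p=camera_params(n);R=cv2.Rodrigues(np.array(p['rvec']))[0];print(n,-R.T@np.array(p['tvec']),R[2],p['fx'])
s=read_state();print(s['t'],s['tool_pos'],s['orientation'],s['opening'])
E
```

```text
scene [ 1.40927234 -0.09285114  0.98847115] [-0.74035662  0.07001743 -0.66855787] 463.2406565739499
top [0.38258289 0.03235724 1.27764663] [ 0.10682781 -0.00969473 -0.99423027] 367.8542673955308
0.1 [0.2378329  0.55063217 0.40380578] [-6.36023388e-01 -3.07606709e+00  2.43407004e-03] 0.0927614596277461
```

View pics/scene0.png

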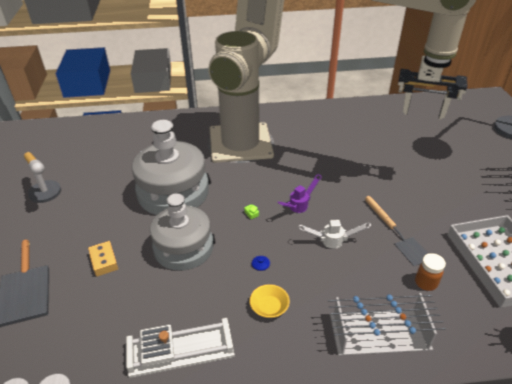

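View pics/top0.png

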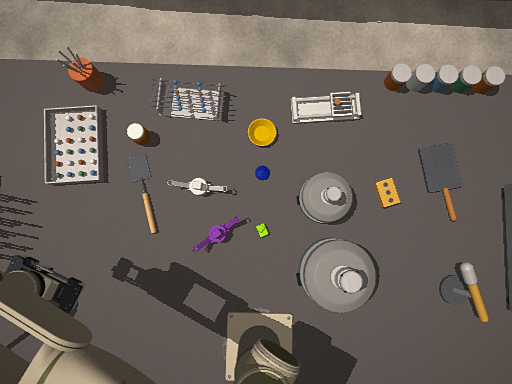

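The scene view shows the aluminium cap at (335,235) and the smaller drum at (181,235) with its neck top at (176,202). In the top view the cap is at (199,186) and the drum's neck at (334,194). The purple decoy and the larger drum lie nearer the base.

```bash
python3 - <<'E'
from h import *
D={n:np.load(n+'0.npz') for n in('scene','top')}
vis=[]
for n,(cu,cv_),(du,dv) in(('scene',(335,235),(178,225)),('top',(199,186),(329,196))):
    W=D[n]['W'];im=D[n]['im']
    for nm,u,v,r in(('cap',cu,cv_,45),('drum',du,dv,50)):
        P=W[v-r:v+r,u-r:u+r].reshape(-1,3);P=P[~np.isnan(P[:,0])]
        z=P[:,2]; print(n,nm,'zhist',np.histogram(z,np.arange(-.01,.26,.01))[0].tolist())
        if nm=='drum':
            zt=np.percentile(z,99.9)
            for lo,hi in((zt-.006,zt+.01),(.105,.125),(.08,.105)):
                Q=P[(z>lo)&(z<hi)]
                if len(Q)>5:
                    (c,rad)=cv2.minEnclosingCircle(Q[:,:2].astype(np.float32)); print(lo,hi,len(Q),Q.mean(0).round(4),Q[:,2].max(),c,rad)
        else:
            for lo,hi in((.068,.09),(.035,.05),(.02,.09)):
                Q=P[(z>lo)&(z<hi)]
                if len(Q)>5:
                    (c,s,a)=cv2.minAreaRect(Q[:,:2].astype(np.float32)); print(lo,hi,len(Q),Q.mean(0).round(4),Q[:,2].max(),np.median(Q[:,2]),c,s,a)
        c=im[v-r:v+r,u-r:u+r,::-1]; vis.append(cv2.resize(c,(400,300 if 0 else 300),interpolation=cv2.INTER_CUBIC))
cv2.imwrite('pics/crop.png',np.vstack([np.hstack(vis[:2]),np.hstack(vis[2:])]))
E
```

```text
scene cap zhist [4253, 2608, 172, 157, 211, 356, 129, 90, 93, 0, 0, 0, 0, 0, 0, 0, 0, 0, 0, 0, 0, 0, 0, 0, 0, 0]
0.068 0.09 105 [0.4939 0.2031 0.0744] 0.07958058213196538 0.07510706421397799 (0.4551088511943817, 0.1884424239397049) (0.18957765400409698, 0.03143918141722679) 24.391952514648438
0.035 0.05 458 [0.4757 0.1951 0.0425] 0.049994989665563365 0.042858298530467784 (0.46013230085372925, 0.18266203999519348) (0.2506425976753235, 0.13592463731765747) 29.612581253051758
0.02 0.09 1036 [0.4813 0.1984 0.0452] 0.07958058213196538 0.04321727627171055 (0.45635735988616943, 0.2395712435245514) (0.2681281268596649, 0.20786172151565552) 77.16720581054688
scene drum zhist [2761, 1662, 241, 282, 660, 650, 44, 119, 160, 266, 772, 1179, 250, 306, 213, 52, 80, 68, 3, 147, 47, 0, 0, 0, 0, 0]
0.18595917084845076 0.20195917084845078 160 [ 0.5023 -0.2061  0.189 ] 0.19386761579094272 (0.5003573298454285, -0.20524457097053528) 0.0237636249512434
0.105 0.125 737 [ 0.4305 -0.2234  0.1119] 0.12492615312402269 (0.4138107895851135, -0.2506691813468933) 0.1588996797800064
0.08 0.105 1850 [ 0.4937 -0.2094 
[... 559 characters left out ...]
2 0.09 609 [0.4885 0.1965 0.0486] 0.08124129062328234 0.04520014723685289 (0.4878777861595154, 0.1866724193096161) (0.25564461946487427, 0.13885311782360077) 43.29807662963867
top drum zhist [5018, 2458, 42, 76, 129, 62, 0, 9, 14, 84, 619, 1017, 26, 103, 53, 16, 25, 12, 0, 155, 39, 0, 0, 0, 0, 0]
0.18602894477741325 0.20202894477741326 152 [ 0.4976 -0.204   0.189 ] 0.1946620736499586 (0.49707624316215515, -0.2037491798400879) 0.02314191684126854
0.105 0.125 323 [ 0.4747 -0.2007  0.1087] 0.12475418590619584 (0.44670674204826355, -0.22686298191547394) 0.1176934614777565
0.08 0.105 1452 [ 0.4938 -0.1995  0.0988] 0.10499399224611008 (0.45870906114578247, -0.19660624861717224) 0.12063635140657425
```

View pics/crop.png

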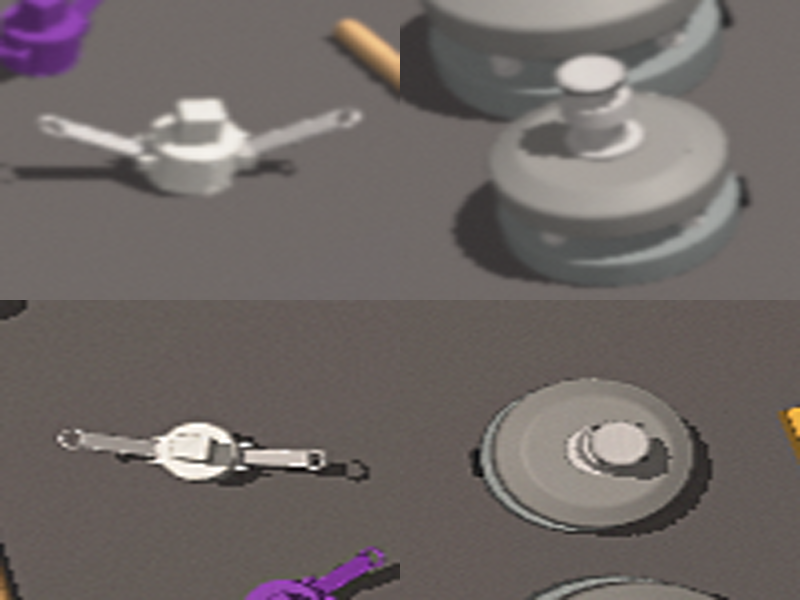

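```bash
cat >> h.py <<'E'
def near(W,c,r,lo,hi,r0=0):
    d=np.hypot(W[...,0]-c[0],W[...,1]-c[1])
    return (d<r)&(d>=r0)&(W[...,2]>lo)&(W[...,2]<hi)
def cast(n,m,z):
    p=camera_params(n);R=cv2.Rodrigues(np.array(p['rvec'],float))[0];C=-R.T@np.array(p['tvec'])
    v,u=np.nonzero(m); r=np.c_[(u-p['cx'])/p['fx'],(v-p['cy'])/p['fy'],np.ones(len(u))]@R
    return (C+r*((z-C[2])/r[:,2])[:,None])
E
python3 - <<'E'
from h import *
for n in('scene','top'):
    W=np.load(n+'0.npz')['W']
    m=near(W,(.498,-.204),.04,.184,.2); Q=cast(n,m,.189); print(n,'neck',m.sum(),np.median(W[m][:,2]),W[m].mean(0).round(4),Q.mean(0).round(4),((Q.max(0)+Q.min(0))/2).round(4),np.ptp(Q,axis=0).round(4))
    m=near(W,(.498,-.204),.10,.06,.105);print('drumrange',m.sum(),W[m].min(0),W[m].max(0),((W[m].min(0)+W[m].max(0))/2))
    m=near(W,(.495,.20),.03,.071,.09); Q=cast(n,m,.077);print(n,'lug',m.sum(),np.median(W[m][:,2]),W[m].mean(0).round(4),Q.mean(0).round(4),np.ptp(Q,axis=0).round(4))
    c,s,a=cv2.minAreaRect(Q[:,:2].astype(np.float32));print(c,s,a)
    m=near(W,(.495,.20),.034,.040,.05);print('roof',m.sum(),W[m].mean(0).round(4),((W[m].min(0)+W[m].max(0))/2))
    m=near(W,(.495,.20),.11,.03,.085,.045);A=W[m]
    for sgn in(1,-1):
        B=A[(A[:,1]-.2)*sgn>0]; T=B[np.hypot(B[:,0]-.495,B[:,1]-.2)>.07]; print('arm',sgn,len(B),B.mean(0).round(4),T.mean(0).round(4))
E
```

```text
scene neck 176 0.18862401550466523 [ 0.5027 -0.2061  0.1887] [ 0.503 -0.206  0.189] [ 0.504  -0.2061  0.189 ] [0.0473 0.0438 0.    ]
drumrange 1769 [ 0.42296935 -0.2877514   0.06163911] [ 0.58297934 -0.12489845  0.10499035] [ 0.50297434 -0.20632493  0.08331473]
scene lug 8 0.0755321505731707 [0.5186 0.2117 0.075 ] [0.5205 0.211  0.077 ] [0.0112 0.011  0.    ]
(0.5210204124450684, 0.21028028428554535) (0.006325217895209789, 0.014995422214269638) 33.5112190246582
roof 37 [0.5165 0.2022 0.0435] [0.51403429 0.20246883 0.04451978]
arm 1 302 [0.5386 0.2445 0.0462] [0.5331 0.2814 0.0452]
arm -1 112 [0.493  0.1531 0.0477] [0.4388 0.1485 0.0465]
top neck 183 0.18835281380394328 [ 0.4973 -0.2035  0.1884] [ 0.4972 -0.2034  0.189 ] [ 0.498  -0.2029  0.189 ] [0.0424 0.0419 0.    ]
drumrange 1466 [ 0.41695628 -0.28363574  0.06111541] [ 0.57743228 -0.1227823   0.10499399] [ 0.49719428 -0.20320902  0.0830547 ]
top lug 10 0.07471231649712218 [0.5167 0.215  0.0752] [0.5165 0.2147 0.077 ] [0.007  0.0131 0.    ]
(0.5174565315246582, 0.21666288375854492) (0.006603319197893143, 0.013087928295135498) 1.587568759918213
roof 60 [0.5108 0.2118 0.0443] [0.51267956 0.21338094 0.04447581]
arm 1 150 [0.533 0.257 0.045] [0.53   0.2824 0.0454]
arm -1 54 [0.5049 0.1465 0.0531] [0.4658 0.1424 0.054 ]
```

```bash
python3 - <<'E'
from h import *
for n in('scene','top'):
    d=np.load(n+'0.npz');W=d['W'];im=d['im'].astype(int)
    g=(im.max(2)-im.min(2)<40)
    c=(.528,.213)
    m=near(W,c,.035,.068,.09)&g; Q=cast(n,m,.077);print(n,'lug',m.sum(),np.median(W[m][:,2]),W[m].mean(0).round(4),Q.mean(0).round(4),np.ptp(Q,axis=0).round(4))
    print(cv2.minAreaRect(Q[:,:2].astype(np.float32)))
    m=near(W,c,.034,.040,.05)&g;print('roof',m.sum(),np.median(W[m][:,2]),W[m].mean(0).round(4),((W[m].min(0)+W[m].max(0))/2),np.ptp(W[m],axis=0),cv2.minEnclosingCircle(W[m][:,:2].astype(np.float32)))
    m=near(W,c,.11,.03,.085,.045)&g;A=W[m]
    E=[]
    for s in(1,-1):
        B=A[(A[:,1]-c[1])*s>0]; E.append(B.mean(0)); T=B[np.hypot(*(B[:,:2]-c).T)>.07]; print('arm',s,len(B),B.mean(0).round(4),T.mean(0).round(4))
        b=B-B.mean(0);print(np.linalg.svd(b[:,:2],full_matrices=False)[2][0])
    e=E[0]-E[1];print('arm dir deg',np.degrees(np.arctan2(e[1],e[0])),'mid',(E[0]+E[1])/2)
    p=camera_params(n)
E
```

```text
scene lug 80 0.07525760476511881 [0.5292 0.2201 0.0746] [0.5315 0.2193 0.077 ] [0.0298 0.0284 0.    ]
((0.5313204526901245, 0.21923828125), (0.02758762054145336, 0.027315251529216766), 82.95638275146484)
roof 154 0.04352539102383027 [0.5349 0.2166 0.0438] [0.52801682 0.21971786 0.04496472] [0.05694369 0.0540228  0.00961451] ((0.5279582142829895, 0.21827533841133118), 0.029626082628965378)
arm 1 118 [0.5332 0.2862 0.0479] [0.5342 0.2982 0.055 ]
[-0.08610973 -0.99628566]
arm -1 79 [0.5223 0.147  0.0517] [0.5209 0.1341 0.0584]
[0.09956104 0.99503146]
arm dir deg 85.51158316846958 mid [0.52776148 0.21656351 0.04977918]
top lug 61 0.07548884788261227 [0.5241 0.222  0.0755] [0.5239 0.2217 0.077 ] [0.026  0.0292 0.    ]
((0.5239292979240417, 0.22190536558628082), (0.027864685282111168, 0.023297928273677826), 82.06648254394531)
roof 128 0.04409039639227555 [0.5241 0.2183 0.0442] [0.52445154 0.22056581 0.044819  ] [0.05464885 0.05107388 0.00931365] ((0.5247432589530945, 0.22251874208450317), 0.027957579120993614)
arm 1 93 [0.5298 0.2875 0.0482] [0.5309 0.3004 0.0556]
[-0.09526501 -0.99545195]
arm -1 58 [0.5185 0.1483 0.0526] [0.5172 0.1351 0.0594]
[-0.07158969 -0.99743417]
arm dir deg 85.36297574973463 mid [0.52412945 0.21787345 0.0503813 ]
```

```bash
cat >> h.py <<'E'
from scipy.spatial.transform import Rotation as Ro
def plan(pos,yaw):  # yaw: world angle (deg) of tool y, tool down
    s=read_state(); R=Ro.from_rotvec(s['orientation']); a=np.radians(yaw)
    y=np.array([np.cos(a),np.sin(a),0]);z=np.array([0,0,-1.]);T=Ro.from_matrix(np.c_[np.cross(y,z),y,z])
    print('pose',np.round(s['tool_pos'],4),'slide mm',(R.inv().apply(np.array(pos)-s['tool_pos'])*1000).round(1),'dr',(R.inv()*T).as_rotvec().round(4),'F',np.round(s['force'],1))
    print('axes',R.as_matrix().round(3).tolist())
E
python3 -c "
from h import *
plan((.5265,.220,.330),-4.6)"
```

```text
pose [0.2378 0.5506 0.4038] slide mm [-396.1 -188.9   74.1] dr [-1.5000e-03  9.0000e-04  1.2433e+00] F [-0.7 -0.2  0. ]
axes [[-0.918, 0.397, -0.001], [0.397, 0.918, -0.001], [0.0, -0.002, -1.0]]
```

servo_tool(
  increments=[
    {"slide": [-44, -21, 0], "dr": [0, 0, 0.138], "jaw": 0},
    {"slide": [-88, -42, 0], "dr": [0, 0, 0.276], "jaw": 0},
    {"slide": [-132, -63, 0], "dr": [0, 0, 0.414], "jaw": 0},
    {"slide": [-176, -84, 0], "dr": [0, 0, 0.552], "jaw": 0},
    {"slide": [-220, -105, 0], "dr": [0, 0, 0.69], "jaw": 0},
    {"slide": [-264, -126, 10], "dr": [0, 0, 0.829], "jaw": 0},
    {"slide": [-308, -147, 30], "dr": [0, 0, 0.967], "jaw": 0},
    {"slide": [-352, -168, 50], "dr": [0, 0, 1.105], "jaw": 0},
    {"slide": [-396, -189, 74], "dr": [-0.0015, 0.001, 1.243], "jaw": 0},
    {"slide": [-396, -189, 74], "dr": [-0.0015, 0.001, 1.243], "jaw": 0},
    {"slide": [-396, -189, 74], "dr": [-0.0015, 0.001, 1.243], "jaw": 0},
    {"slide": [-396, -189, 74], "dr": [-0.0015, 0.001, 1.243], "jaw": 0},
  ],
)

```text
t: 1.3
tool_pos: [0.5261, 0.2209, 0.331]
orientation: [-2.306, -2.132, -0.003]
force: [-0.6, 0.4, 0.4]
opening: 0.093
gripper_force: 0.0
```

```bash
python3 - <<'E'
from h import *
im,d,W=grab('scene'); cv2.imwrite('pics/s1.png',cv2.resize(im[100:290,230:450,::-1],(690,596),interpolation=cv2.INTER_CUBIC))
plan((.5265,.220,.228),-4.6)
# fingertips: lowest points of gripper
m=near(W,(.5265,.22),.10,.125,.20); P=W[m]; print(len(P),P.min(0),P.max(0))
L=P[P[:,2]<P[:,2].min()+.03]
for s in(1,-1):
    B=L[(L[:,0]-.5265)*s>0];print(len(B),B.min(0) if len(B) else 0,B.max(0) if len(B) else 0)
E
```

```text
pose [0.526  0.2215 0.3315] slide mm [ -1.7   0.5 103.5] dr [ 0.0011 -0.0024  0.0026] F [-0.4 -0.4  0.9]
axes [[0.078, 0.997, 0.001], [0.997, -0.078, 0.002], [0.002, 0.001, -1.0]]
128 [0.47070256 0.20782718 0.15288166] [0.59147905 0.23574251 0.1993004 ]
71 [0.57409108 0.20782718 0.15288166] [0.59147905 0.22656234 0.18239231]
5 [0.4784276  0.22324564 0.17490872] [0.48153276 0.22700486 0.18182057]
```

View pics/s1.png

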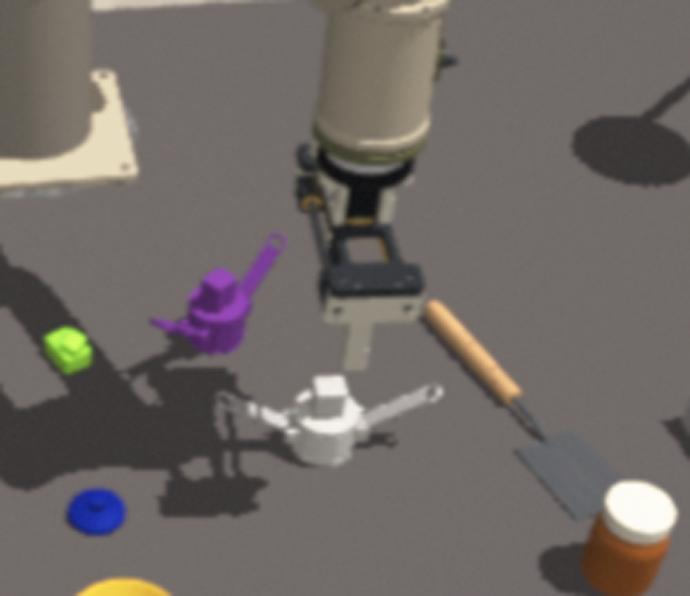

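The gripper hangs above the cap, with its front finger at crop (357,345). The scene view agrees with the known finger position to about 1.5 mm, so I trust it for the offsets. I'll keep the tips above the roof, with the TCP at z = 0.236.

servo_tool(
  increments=[
    {"slide": [-3, 2, 30], "dr": [0, 0, 0], "jaw": 0},
    {"slide": [-3, 2, 60], "dr": [0.001, -0.002, 0.002], "jaw": 0},
    {"slide": [-3, 2, 80], "dr": [0.001, -0.002, 0.002], "jaw": 0},
    {"slide": [-3, 2, 95], "dr": [0.001, -0.002, 0.002], "jaw": 0},
    {"slide": [-3, 2, 95], "dr": [0.001, -0.002, 0.002], "jaw": 0.3},
    {"slide": [-3, 2, 95], "dr": [0.001, -0.002, 0.002], "jaw": 1},
    {"slide": [-3, 2, 95], "dr": [0.001, -0.002, 0.002], "jaw": 1},
    {"slide": [-3, 2, 95], "dr": [0.001, -0.002, 0.002], "jaw": 1},
    {"slide": [-3, 2, 95], "dr": [0.001, -0.002, 0.002], "jaw": 1},
    {"slide": [-3, 2, 95], "dr": [0.001, -0.002, 0.002], "jaw": 1},
    {"slide": [-3, 2, 95], "dr": [0.001, -0.002, 0.002], "jaw": 1},
    {"slide": [-3, 2, 95], "dr": [0.001, -0.002, 0.002], "jaw": 1},
  ],
  force=40,
)

```text
t: 2.55
tool_pos: [0.5283, 0.2172, 0.2358]
orientation: [-2.311, -2.128, 0.001]
force: [-0.8, -0.3, 0.2]
opening: 0.0336
gripper_force: 0.0
```

servo_tool(
  increments=[
    {"slide": [0, 0, 0], "dr": [0, 0, 0], "jaw": 1},
    {"slide": [0, 0, 0], "dr": [0, 0, 0], "jaw": 1},
    {"slide": [0, 0, 0], "dr": [0, 0, 0], "jaw": 1},
    {"slide": [0, 0, 0], "dr": [0, 0, 0], "jaw": 1},
    {"slide": [0, 0, 0], "dr": [0, 0, 0], "jaw": 1},
  ],
  force=50,
)

```text
t: 3.05
tool_pos: [0.5283, 0.2172, 0.2356]
orientation: [2.311, 2.129, -0.001]
force: [-0.7, -0.8, -0.9]
opening: 0.0239
gripper_force: 49.9
```

servo_tool(
  increments=[
    {"slide": [0, 0, -15], "dr": [0, 0, 0], "jaw": 1},
    {"slide": [0, 0, -50], "dr": [0, 0, 0], "jaw": 1},
    {"slide": [0, 0, -90], "dr": [0, 0, 0], "jaw": 1},
    {"slide": [0, 0, -130], "dr": [0, 0, 0], "jaw": 1},
    {"slide": [0, 0, -170], "dr": [0, 0, 0], "jaw": 1},
    {"slide": [-20, 0, -200], "dr": [0, 0, 0], "jaw": 1},
    {"slide": [-50, 1, -219], "dr": [0, 0, 0], "jaw": 1},
    {"slide": [-90, 1, -219], "dr": [0, 0, 0], "jaw": 1},
    {"slide": [-130, 2, -219], "dr": [0, 0, 0], "jaw": 1},
    {"slide": [-170, 3, -219], "dr": [0, 0, 0], "jaw": 1},
    {"slide": [-210, 4, -219], "dr": [0, 0, 0], "jaw": 1},
    {"slide": [-250, 4, -219], "dr": [0, 0, 0], "jaw": 1},
    {"slide": [-290, 5, -219], "dr": [0, 0, 0], "jaw": 1},
    {"slide": [-330, 6, -219], "dr": [0, 0, 0], "jaw": 1},
    {"slide": [-365, 6, -219], "dr": [0, 0, 0], "jaw": 1},
    {"slide": [-395, 7, -219], "dr": [0, 0, 0], "jaw": 1},
    {"slide": [-415, 7, -219], "dr": [0, 0, 0], "jaw": 1},
    {"slide": [-424, 7, -219], "dr": [0, 0, 0], "jaw": 1},
    {"slide": [-424, 7, -219], "dr": [0, 0, 0], "jaw": 1},
    {"slide": [-424, 7, -219], "dr": [0, 0, 0], "jaw": 1},
  ],
)

```text
t: 5.05
tool_pos: [0.5007, -0.205, 0.455]
orientation: [-2.31, -2.128, 0.0]
force: [0.2, 1.1, -4.2]
opening: 0.0236
gripper_force: 49.9
```

```bash
python3 - <<'E'
from h import *
im,d,W=grab('scene'); cv2.imwrite('pics/s2.png',cv2.resize(im[100:290,70:290,::-1],(690,596),interpolation=cv2.INTER_CUBIC))
plan((.502,-.206,.455),-4.6)
c=(.502,-.206)
for lo,hi in((.22,.255),(.25,.27),(.183,.195),(.158,.183),(.07,.102)):
    m=near(W,c,.10 if hi<.11 else .033,lo,hi); P=W[m]
    if len(P)>5: print(lo,hi,len(P),((P.min(0)+P.max(0))/2).round(4),np.ptp(P,axis=0).round(4))
m=near(W,c,.11,.24,.32,.05);A=W[m];E=[]
for s in(1,-1):
    B=A[(A[:,1]-c[1])*s>0];T=B[np.hypot(*(B[:,:2]-c).T)>.075];print(s,len(B),B.mean(0).round(4),T.mean(0).round(4),T[:,1].min(),T[:,1].max());E.append(B.mean(0))
print((E[0]+E[1])/2)
print(read_state()['wrist_torque'])
E
```

```text
pose [ 0.5008 -0.2048  0.455 ] slide mm [-1.1  1.3  0. ] dr [-0.0004 -0.0001 -0.0008] F [-0.1  0.6 -3.5]
axes [[0.081, 0.997, -0.0], [0.997, -0.081, 0.0], [0.0, -0.0, -1.0]]
0.22 0.255 252 [ 0.5088 -0.206   0.2374] [0.0449 0.0628 0.0346]
0.25 0.27 243 [ 0.5051 -0.2046  0.2599] [0.0534 0.063  0.0199]
0.183 0.195 153 [ 0.5052 -0.2064  0.1881] [0.0366 0.0444 0.0095]
0.158 0.183 110 [ 0.5063 -0.2057  0.1705] [0.0344 0.0418 0.0247]
0.07 0.102 1131 [ 0.5043 -0.2062  0.086 ] [0.1584 0.1627 0.0319]
1 109 [ 0.5082 -0.1317  0.2696] [ 0.5088 -0.1192  0.2771] -0.13103498844264674 -0.10238260637541619
-1 102 [ 0.4959 -0.2759  0.271 ] [ 0.4947 -0.289   0.2782] -0.30042218319715697 -0.2806053439318977
[ 0.50204108 -0.20379236  0.27029841]
[-0.01815306  0.07119703  0.01278106]
```

View pics/s2.png

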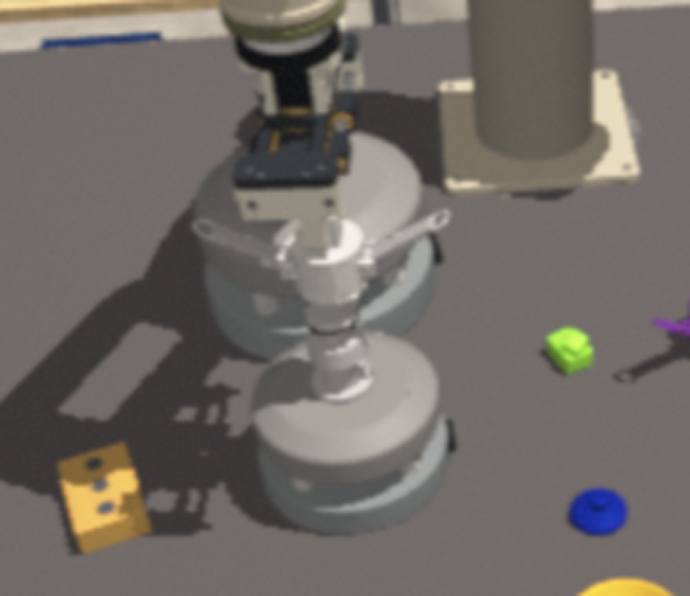

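The held cap sits over the neck, with its body at crop (329,270) and the lip at (333,300). By depth it needs about 2 mm of shift in −y. Next I descend in small steps, watching the force.

servo_tool(
  increments=[
    {"slide": [-2, 1, 10], "dr": [0, 0, 0], "jaw": 1},
    {"slide": [-2, 1, 22], "dr": [0, 0, 0], "jaw": 1},
    {"slide": [-2, 1, 30], "dr": [0, 0, 0], "jaw": 1},
    {"slide": [-2, 1, 34], "dr": [0, 0, 0], "jaw": 1},
    {"slide": [-2, 1, 38], "dr": [0, 0, 0], "jaw": 1},
    {"slide": [-2, 1, 38], "dr": [0, 0, 0], "jaw": 1},
  ],
)

```text
t: 5.7
tool_pos: [0.5013, -0.208, 0.4171]
orientation: [2.311, 2.128, -0.002]
force: [-4.0, -1.0, 1.6]
opening: 0.0243
gripper_force: 49.9
```

servo_tool(
  increments=[
    {"slide": [-0.5, -1.5, 0], "dr": [0, 0, 0], "jaw": 1},
    {"slide": [-0.5, -1.5, 0], "dr": [0, 0, 0], "jaw": 1},
    {"slide": [-0.5, -1.5, 0], "dr": [0, 0, 0], "jaw": 1},
  ],
)

```text
t: 6.0
tool_pos: [0.4999, -0.2087, 0.4173]
orientation: [2.31, 2.127, -0.002]
force: [-2.5, -3.2, 0.7]
opening: 0.0239
gripper_force: 49.9
```

servo_tool(
  increments=[
    {"slide": [-1, -1, 2], "dr": [0, 0, 0], "jaw": 1},
    {"slide": [-1, -1, 5], "dr": [0, 0, 0], "jaw": 1},
    {"slide": [-1, -1, 8], "dr": [0, 0, 0], "jaw": 1},
    {"slide": [-1, -1, 8], "dr": [0, 0, 0], "jaw": 1},
  ],
)

```text
t: 6.4
tool_pos: [0.4991, -0.2095, 0.4096]
orientation: [2.309, 2.127, -0.0]
force: [-2.5, -4.7, 7.6]
opening: 0.0238
gripper_force: 49.9
```

servo_tool(
  increments=[
    {"slide": [-1.5, -1, 1], "dr": [0, 0, 0], "jaw": 1},
    {"slide": [-1.5, -1, 2], "dr": [0, 0, 0], "jaw": 1},
    {"slide": [-1.5, -1, 2], "dr": [0, 0, 0], "jaw": 1},
  ],
)

```text
t: 6.7
tool_pos: [0.4984, -0.2103, 0.4083]
orientation: [2.308, 2.128, 0.003]
force: [-0.9, 1.1, 8.4]
opening: 0.0237
gripper_force: 49.9
```

```bash
python3 - <<'E'
from h import *
s=read_state();print(s['force'].round(2) if hasattr(s['force'],'round') else s['force'],s['wrist_torque'])
im,d,W=grab('scene'); cv2.imwrite('pics/s3.png',cv2.resize(im[160:280,110:250,::-1],(690,591),interpolation=cv2.INTER_CUBIC))
s=read_state();print(s['force'],s['wrist_torque'],s['tool_pos'])
c=(.502,-.206)
m=near(W,c,.11,.19,.27,.05);A=W[m];E=[]
for k in(1,-1):
    B=A[(A[:,1]-c[1])*k>0];T=B[np.hypot(*(B[:,:2]-c).T)>.075];print(k,len(B),B.mean(0).round(4),T.mean(0).round(4));E.append(B.mean(0))
print((E[0]+E[1])/2)
m=near(W,c,.10,.07,.102);P=W[m];print(((P.min(0)+P.max(0))/2).round(4),P.max(0),np.median(P[P[:,2]>.09][:,2]))
E
```

```text
[-0.91  1.08  8.37] [0.06025493 0.03241036 0.12585229]
[0.45856117 1.71021731 8.5996068 ] [-0.01696603  0.07696604  0.07656629] [ 0.49840973 -0.21023947  0.40838028]
1 96 [ 0.5067 -0.1343  0.2247] [ 0.5071 -0.1207  0.2325]
-1 113 [ 0.4949 -0.2783  0.2231] [ 0.4935 -0.2911  0.2303]
[ 0.50080918 -0.20631754  0.22390693]
[ 0.5031 -0.2055  0.086 ] [ 0.58484791 -0.12481256  0.10187442] 0.09659075197237982
```

View pics/s3.png

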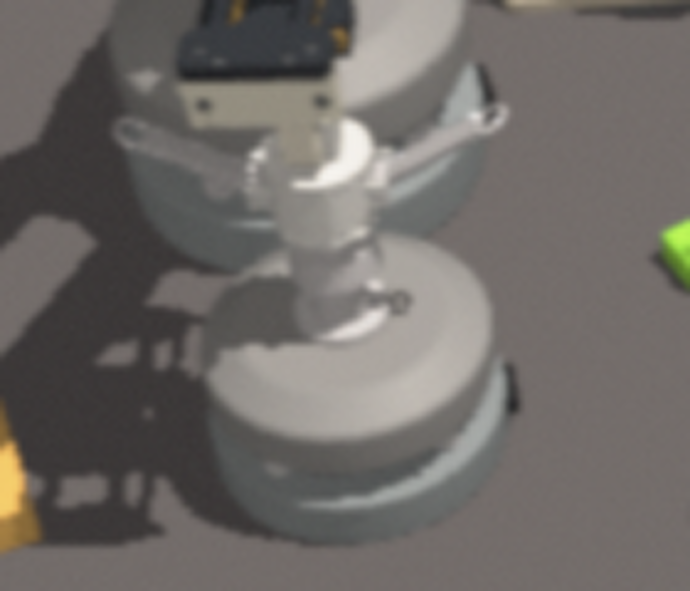

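The cap's mouth is over the lip at crop (330,240) and the lateral forces are near zero. I'll keep pushing.

servo_tool(
  increments=[
    {"slide": [0, 0, 3], "dr": [0, 0, 0], "jaw": 1},
    {"slide": [0, 0, 6], "dr": [0, 0, 0], "jaw": 1},
    {"slide": [0, 0, 9], "dr": [0, 0, 0], "jaw": 1},
    {"slide": [0, 0, 12], "dr": [0, 0, 0], "jaw": 1},
    {"slide": [0, 0, 12], "dr": [0, 0, 0], "jaw": 1},
  ],
)

```text
t: 7.25
tool_pos: [0.4985, -0.2104, 0.3965]
orientation: [2.308, 2.127, 0.003]
force: [0.9, -1.3, 7.4]
opening: 0.0235
gripper_force: 49.9
```

servo_tool(
  increments=[
    {"slide": [0, 0, 3], "dr": [0, 0, 0], "jaw": 1},
    {"slide": [0, 0, 6], "dr": [0, 0, 0], "jaw": 1},
    {"slide": [0, 0, 9], "dr": [0, 0, 0], "jaw": 1},
    {"slide": [0, 0, 12], "dr": [0, 0, 0], "jaw": 1},
    {"slide": [0, 0, 14], "dr": [0, 0, 0], "jaw": 1},
    {"slide": [0, 0, 14], "dr": [0, 0, 0], "jaw": 1},
  ],
)

```text
t: 7.85
tool_pos: [0.4984, -0.2104, 0.3819]
orientation: [2.309, 2.127, 0.003]
force: [0.4, -0.7, 6.8]
opening: 0.0238
gripper_force: 49.9
```

servo_tool(
  increments=[
    {"slide": [0, 0, 2], "dr": [0, 0, 0], "jaw": 1},
    {"slide": [0, 0, 3], "dr": [0, 0, 0], "jaw": 1},
    {"slide": [0, 0, 3], "dr": [0, 0, 0], "jaw": 1},
  ],
)

```text
t: 8.15
tool_pos: [0.4984, -0.2104, 0.3793]
orientation: [2.308, 2.127, 0.003]
force: [-0.3, -0.2, 8.2]
opening: 0.0239
gripper_force: 49.9
```

servo_tool(
  increments=[
    {"slide": [0, 0, 2], "dr": [0, 0, 0], "jaw": 1},
    {"slide": [0, 0, 3], "dr": [0, 0, 0], "jaw": 1},
    {"slide": [0, 0, 3], "dr": [0, 0, 0], "jaw": 1},
  ],
)

```text
t: 8.45
tool_pos: [0.4984, -0.2104, 0.377]
orientation: [2.308, 2.127, 0.003]
force: [-3.5, 0.5, 13.8]
opening: 0.0234
gripper_force: 49.9
```

servo_tool(
  increments=[
    {"slide": [0, 0, 1], "dr": [0, 0, 0], "jaw": 1},
    {"slide": [0, 0, 2], "dr": [0, 0, 0], "jaw": 1},
    {"slide": [0, 0, 2], "dr": [0, 0, 0], "jaw": 1},
  ],
)

```text
t: 8.75
tool_pos: [0.4984, -0.2104, 0.3755]
orientation: [2.308, 2.127, 0.003]
force: [-4.0, 2.6, 15.8]
opening: 0.0236
gripper_force: 49.9
```

servo_tool(
  increments=[
    {"slide": [0, 0, -3], "dr": [0, 0, 0], "jaw": 1},
    {"slide": [0, 0, -6], "dr": [0, 0, 0], "jaw": 1},
    {"slide": [0, 0, -8], "dr": [0, 0, 0], "jaw": 1},
    {"slide": [0, 0, -8], "dr": [0, 0, 0], "jaw": 0},
    {"slide": [0, 0, -8], "dr": [0, 0, 0], "jaw": 0},
    {"slide": [0, 0, -8], "dr": [0, 0, 0], "jaw": 0},
    {"slide": [0, 0, -8], "dr": [0, 0, 0], "jaw": 0},
    {"slide": [0, 0, -8], "dr": [0, 0, 0], "jaw": 0},
    {"slide": [0, 0, -8], "dr": [0, 0, 0], "jaw": 0},
    {"slide": [0, 0, -8], "dr": [0, 0, 0], "jaw": 0},
    {"slide": [0, 0, -30], "dr": [0, 0, 0], "jaw": 0},
    {"slide": [0, 0, -70], "dr": [0, 0, 0], "jaw": 0},
    {"slide": [0, 0, -110], "dr": [0, 0, 0], "jaw": 0.5},
    {"slide": [0, 0, -110], "dr": [0, 0, 0], "jaw": 1},
    {"slide": [0, 0, -110], "dr": [0, 0, 0], "jaw": 1},
  ],
)

```text
t: 10.25
tool_pos: [0.498, -0.2107, 0.4842]
orientation: [2.309, 2.127, 0.001]
force: [-0.3, -0.4, 0.2]
opening: 0.0735
gripper_force: 0.0
```

```bash
python3 - <<'E'
from h import *
im,d,W=grab('scene'); cv2.imwrite('pics/s4.png',cv2.resize(im[160:280,110:250,::-1],(690,591),interpolation=cv2.INTER_CUBIC))
s=read_state();print(s['force'],s['tool_pos'],s['opening'])
c=(.502,-.208)
m=near(W,c,.11,.15,.25,.05);A=W[m];E=[]
for k in(1,-1):
    B=A[(A[:,1]-c[1])*k>0];T=B[np.hypot(*(B[:,:2]-c).T)>.075];print(k,len(B),B.mean(0).round(4),T.mean(0).round(4));E.append(B.mean(0))
print((E[0]+E[1])/2,E[0]-E[1])
m=near(W,c,.033,.18,.25);P=W[m];print(np.histogram(P[:,2],np.arange(.18,.25,.004)))
for lo,hi in((.185,.20),(.215,.235)):
  Q=P[(P[:,2]>lo)&(P[:,2]<hi)];print(len(Q),np.median(Q,0),np.linalg.lstsq(np.c_[Q[:,:2]-c,np.ones(len(Q))],Q[:,2],rcond=None)[0])
E
```

```text
[-1.69380059  1.05776679 -0.21744492] [ 0.49774063 -0.21058187  0.48248515] 0.06952335218939121
1 93 [ 0.5064 -0.1347  0.1997] [ 0.5073 -0.1226  0.207 ]
-1 106 [ 0.4948 -0.279   0.1985] [ 0.4932 -0.2924  0.2058]
[ 0.50060288 -0.20685187  0.19908055] [0.01154952 0.14422425 0.00116765]
(array([28, 28, 83, 91, 15, 15, 15, 15, 11, 12, 38, 39,  1,  0,  0,  0,  0]), array([0.18 , 0.184, 0.188, 0.192, 0.196, 0.2  , 0.204, 0.208, 0.212,
       0.216, 0.22 , 0.224, 0.228, 0.232, 0.236, 0.24 , 0.244, 0.248]))
212 [ 0.51094481 -0.20428591  0.1920003 ] [-0.0681796  -0.01567233  0.19239195]
90 [ 0.50410633 -0.20571197  0.22364806] [-0.1554528  -0.00558916  0.22322771]
```

View pics/s4.png

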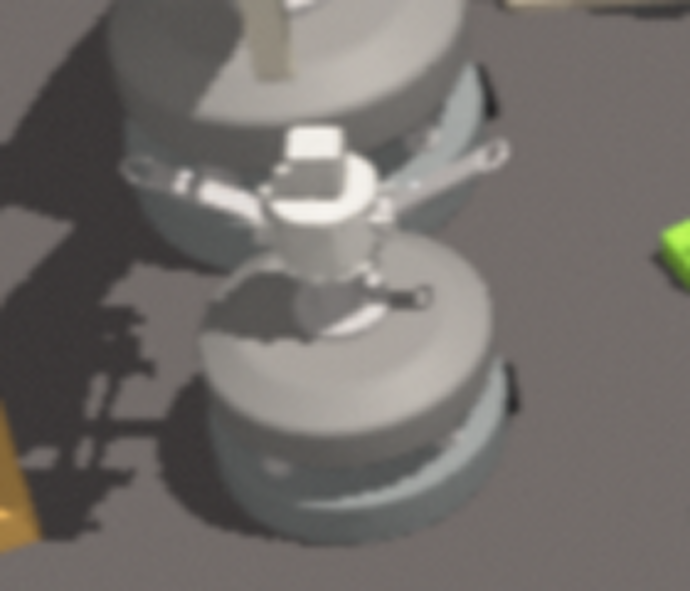

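The cap sits square on the neck: roof at crop (325,195), lug top at z ≈ 0.224–0.225 (0.224 expected), and both arms raised to equal height. Next is the +y arm.

servo_tool(
  increments=[
    {"slide": [25, 0, 0], "dr": [0, 0, 0], "jaw": 1},
    {"slide": [55, 1, 0], "dr": [0, 0, 0], "jaw": 1},
    {"slide": [74, 1, 0], "dr": [0, 0, 0], "jaw": 1},
    {"slide": [74, 1, 20], "dr": [0, 0, 0], "jaw": 1},
    {"slide": [74, 1, 45], "dr": [0, 0, 0], "jaw": 1},
    {"slide": [74, 1, 64], "dr": [0, 0, 0], "jaw": 1},
    {"slide": [74, 1, 64], "dr": [0, 0, 0], "jaw": 1},
    {"slide": [74, 1, 64], "dr": [0, 0, 0], "jaw": 1},
  ],
)

```text
t: 11.1
tool_pos: [0.5044, -0.1368, 0.4177]
orientation: [-2.309, -2.127, 0.003]
force: [-0.3, 0.4, -0.1]
opening: 0.006
gripper_force: 0.0
```

servo_tool(
  increments=[
    {"slide": [0, 0, 6], "dr": [0, 0, 0], "jaw": 1},
    {"slide": [0, 0, 12], "dr": [0, 0, 0], "jaw": 1},
    {"slide": [0, 0, 18], "dr": [0, 0, 0], "jaw": 1},
    {"slide": [0, 0, 24], "dr": [0, 0, 0], "jaw": 1},
    {"slide": [0, 0, 30], "dr": [0, 0, 0], "jaw": 1},
    {"slide": [0, 0, 30], "dr": [0, 0, 0], "jaw": 1},
  ],
)

```text
t: 11.7
tool_pos: [0.5048, -0.1369, 0.3884]
orientation: [-2.31, -2.128, 0.001]
force: [0.9, 0.7, 3.5]
opening: 0.0002
gripper_force: 1.2
```

Contact, with the force rising as expected. I'll continue down in steps.

servo_tool(
  increments=[
    {"slide": [0, 0, 4], "dr": [0, 0, 0], "jaw": 1},
    {"slide": [0, 0, 8], "dr": [0, 0, 0], "jaw": 1},
    {"slide": [0, 0, 12], "dr": [0, 0, 0], "jaw": 1},
    {"slide": [0, 0, 16], "dr": [0, 0, 0], "jaw": 1},
    {"slide": [0, 0, 20], "dr": [0, 0, 0], "jaw": 1},
  ],
)

```text
t: 12.2
tool_pos: [0.5052, -0.1367, 0.3701]
orientation: [2.309, 2.128, 0.002]
force: [-0.4, 3.5, 7.1]
opening: 0.0003
gripper_force: 2.9
```

servo_tool(
  increments=[
    {"slide": [0, 0, 4], "dr": [0, 0, 0], "jaw": 1},
    {"slide": [0, 0, 8], "dr": [0, 0, 0], "jaw": 1},
    {"slide": [0, 0, 12], "dr": [0, 0, 0], "jaw": 1},
    {"slide": [0, 0, 16], "dr": [0, 0, 0], "jaw": 1},
    {"slide": [0, 0, 16], "dr": [0, 0, 0], "jaw": 1},
  ],
)

```text
t: 12.7
tool_pos: [0.5053, -0.1364, 0.3538]
orientation: [2.309, 2.129, 0.002]
force: [0.6, 5.4, 7.2]
opening: 0.0006
gripper_force: 4.0
```

servo_tool(
  increments=[
    {"slide": [0, 0, 4], "dr": [0, 0, 0], "jaw": 1},
    {"slide": [0, 0, 8], "dr": [0, 0, 0], "jaw": 1},
    {"slide": [0, 0, 12], "dr": [0, 0, 0], "jaw": 1},
    {"slide": [0, 0, 16], "dr": [0, 0, 0], "jaw": 1},
    {"slide": [0, 0, 20], "dr": [0, 0, 0], "jaw": 1},
    {"slide": [0, 0, 20], "dr": [0, 0, 0], "jaw": 1},
  ],
)

```text
t: 13.3
tool_pos: [0.5055, -0.1374, 0.3344]
orientation: [2.308, 2.126, 0.001]
force: [-0.4, -1.0, 9.1]
opening: 0.0003
gripper_force: 3.4
```

servo_tool(
  increments=[
    {"slide": [0, 0, 3], "dr": [0, 0, 0], "jaw": 1},
    {"slide": [0, 0, 5], "dr": [0, 0, 0], "jaw": 1},
    {"slide": [0, 0, 5], "dr": [0, 0, 0], "jaw": 1},
  ],
)

```text
t: 13.6
tool_pos: [0.5055, -0.1372, 0.3295]
orientation: [2.308, 2.126, 0.002]
force: [2.0, 0.4, 8.0]
opening: 0.0002
gripper_force: 3.2
```

servo_tool(
  increments=[
    {"slide": [0, 0, 3], "dr": [0, 0, 0], "jaw": 1},
    {"slide": [0, 0, 5], "dr": [0, 0, 0], "jaw": 1},
    {"slide": [0, 0, 5], "dr": [0, 0, 0], "jaw": 1},
  ],
)

```text
t: 13.9
tool_pos: [0.5056, -0.1371, 0.3245]
orientation: [2.308, 2.127, 0.002]
force: [1.2, 0.9, 9.1]
opening: 0.0001
gripper_force: 3.4
```

servo_tool(
  increments=[
    {"slide": [0, 0, 2], "dr": [0, 0, 0], "jaw": 1},
    {"slide": [0, 0, 3], "dr": [0, 0, 0], "jaw": 1},
    {"slide": [0, 0, 3], "dr": [0, 0, 0], "jaw": 1},
  ],
)

```text
t: 14.2
tool_pos: [0.5057, -0.1372, 0.3223]
orientation: [2.308, 2.126, 0.002]
force: [-0.9, 1.2, 11.9]
opening: 0.0005
gripper_force: 4.8
```

servo_tool(
  increments=[
    {"slide": [0, 0, 2], "dr": [0, 0, 0], "jaw": 1},
    {"slide": [0, 0, 3], "dr": [0, 0, 0], "jaw": 1},
    {"slide": [0, 0, 3], "dr": [0, 0, 0], "jaw": 1},
  ],
)

```text
t: 14.5
tool_pos: [0.5059, -0.1371, 0.3196]
orientation: [2.307, 2.126, 0.003]
force: [-0.7, 2.6, 14.0]
opening: 0.0005
gripper_force: 5.3
```

servo_tool(
  increments=[
    {"slide": [0, 0, 1], "dr": [0, 0, 0], "jaw": 1},
    {"slide": [0, 0, 1.5], "dr": [0, 0, 0], "jaw": 1},
    {"slide": [0, 0, 1.5], "dr": [0, 0, 0], "jaw": 1},
  ],
)

```text
t: 14.8
tool_pos: [0.506, -0.1372, 0.3185]
orientation: [2.307, 2.126, 0.003]
force: [-1.5, 2.5, 15.7]
opening: 0.0008
gripper_force: 6.1
```

servo_tool(
  increments=[
    {"slide": [0, 0, 1], "dr": [0, 0, 0], "jaw": 1},
    {"slide": [0, 0, 2], "dr": [0, 0, 0], "jaw": 1},
    {"slide": [0, 0, 2], "dr": [0, 0, 0], "jaw": 1},
  ],
)

```text
t: 15.1
tool_pos: [0.5061, -0.1371, 0.3168]
orientation: [2.307, 2.126, 0.004]
force: [-2.5, 4.4, 17.8]
opening: 0.0006
gripper_force: 7.1
```

servo_tool(
  increments=[
    {"slide": [0, 0, -20], "dr": [0, 0, 0], "jaw": 1},
    {"slide": [0, 0, -60], "dr": [0, 0, 0], "jaw": 1},
    {"slide": [0, 0, -105], "dr": [0, 0, 0], "jaw": 1},
    {"slide": [0, 0, -150], "dr": [0, 0, 0], "jaw": 1},
    {"slide": [0, 0, -150], "dr": [0, 0, 0], "jaw": 1},
    {"slide": [0, 0, -150], "dr": [0, 0, 0], "jaw": 1},
  ],
)

```text
t: 15.7
tool_pos: [0.5051, -0.137, 0.4649]
orientation: [2.309, 2.127, 0.001]
force: [-0.6, -0.3, -1.4]
opening: 0.0007
gripper_force: 0.0
```

```bash
cat > arms.py <<'E'
from h import *
import sys
im,d,W=grab('scene'); cv2.imwrite(f'pics/{sys.argv[1]}.png',cv2.resize(im[160:280,110:250,::-1],(690,591),interpolation=cv2.INTER_CUBIC))
s=read_state();print(s['t'],s['force'].round(1),s['tool_pos'],s['opening'])
c=np.array((.5006,-.2069));u=np.array((.08,.997))
for n in('scene','top'):
    if n=='top': im,d,W=grab(n)
    m=near(W,c,.11,.11,.25,.0);A=W[m]; r=(A[:,:2]-c)@u; t=(A[:,:2]-c)@np.array((.997,-.08))
    for k in(1,-1):
        B=np.c_[r*k,A[:,2]][(np.abs(t)<.012)&(r*k>.043)&(r*k<.10)]
        if len(B)<5: print(k,len(B));continue
        f=np.polyfit(B[:,0],B[:,1],1); print(n,k,len(B),'slope deg',np.degrees(np.arctan(f[0])),'z at pin',np.polyval(f,.031),'rmax',B[:,0].max(),'z',B[:,1].min(),B[:,1].max())
    m=near(W,c,.033,.215,.235);print('lug z',np.median(W[m][:,2]),m.sum())
E
python3 arms.py s5
```

```text
15.75 [ 0.7 -0.5 -0.7] [ 0.50478274 -0.13691463  0.46293846] 0.0006346227312739141
scene 1 98 slope deg -49.90694191149511 z at pin 0.1763077754716077 rmax 0.08427600590853666 z 0.11222594898257274 0.16384992585788177
scene -1 121 slope deg 32.49209488911906 z at pin 0.17889410200943648 rmax 0.09677849238580667 z 0.17799815631017316 0.22031575315805918
lug z 0.22359119414910894 91
1 0
top -1 62 slope deg 31.96375506700536 z at pin 0.18051247039578933 rmax 0.07189941046314728 z 0.18653683104492072 0.2092232790339802
lug z nan 0
  return _methods._mean(a, axis=axis, dtype=dtype,
  ret = ret.dtype.type(ret / rcount)
```

View pics/s5.png

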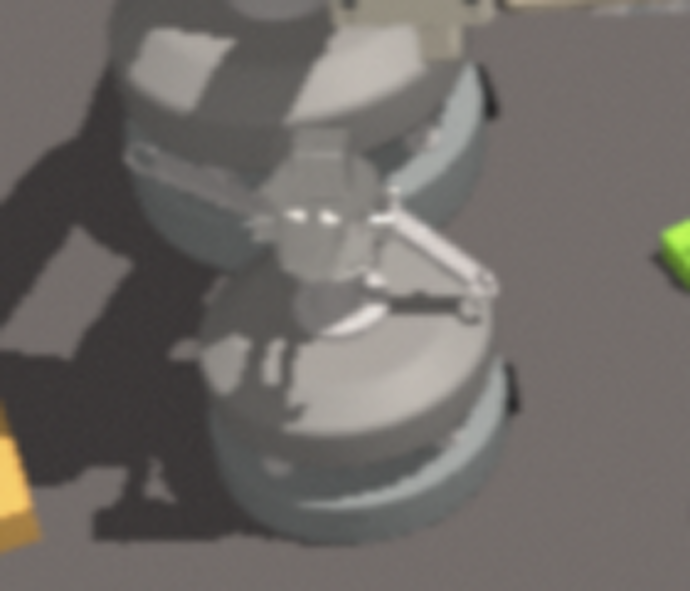

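```bash
cat > arms2.py <<'E'
from h import *
im,d,W=grab('scene')
c=np.array((.5006,-.2069));u=np.array((.08,.997))
m=near(W,c,.11,.12,.25);A=W[m]; r=(A[:,:2]-c)@u; t=(A[:,:2]-c)@np.array((.997,-.08))
for k in(1,-1):
    s=(np.abs(t)<.009)&(r*k>.048)&(r*k<.10);B=np.c_[r*k,A[:,2]][s]
    h=np.arange(.048,.1,.006); print(k,[(round(float(a),3),round(float(np.median(B[(B[:,0]>=a)&(B[:,0]<a+.006)][:,1])),4)) for a in h if ((B[:,0]>=a)&(B[:,0]<a+.006)).sum()>2])
    x=(r*k>.07); print(np.median(A[x],0))
m=near(W,c,.033,.215,.235);P=W[m];print('lug',P.mean(0).round(4))
m=near(W,c,.03,.186,.2)&~near(W,c,.0,.0,1);P=W[m];print('roof',np.linalg.lstsq(np.c_[(P[:,:2]-c),np.ones(len(P))],P[:,2],rcond=None)[0])
E
python3 arms2.py
```

```text
1 [(0.048, 0.1532), (0.054, 0.1439), (0.06, 0.139), (0.066, 0.1324), (0.072, 0.1286)]
[ 0.50788354 -0.13375961  0.12736111]
-1 [(0.048, 0.1911), (0.054, 0.1947), (0.06, 0.2001), (0.066, 0.2033), (0.072, 0.2073), (0.078, 0.2108), (0.084, 0.2129), (0.09, 0.2182)]
[ 0.49330171 -0.28652859  0.21057137]
lug [ 0.504  -0.2033  0.2232]
roof [-0.07124631 -0.04683488  0.19333129]
```

Arm a is down at about 45° below level, with the ring at crop (485,282). The cap rolled about 2° toward +y under that push. Pushing arm b should counter this, and I'll check afterwards.

servo_tool(
  increments=[
    {"slide": [-40, 0, 0], "dr": [0, 0, 0], "jaw": 1},
    {"slide": [-80, 0, 0], "dr": [0, 0, 0], "jaw": 1},
    {"slide": [-120, 0, 0], "dr": [0, 0, 0], "jaw": 1},
    {"slide": [-142, 0.5, 0], "dr": [0, 0, 0], "jaw": 1},
    {"slide": [-142, 0.5, 20], "dr": [0, 0, 0], "jaw": 1},
    {"slide": [-142, 0.5, 43], "dr": [0, 0, 0], "jaw": 1},
    {"slide": [-142, 0.5, 43], "dr": [0, 0, 0], "jaw": 1},
  ],
)

```text
t: 16.55
tool_pos: [0.4925, -0.2781, 0.4147]
orientation: [-2.305, -2.122, 0.004]
force: [-0.1, 0.8, -0.8]
opening: 0.0002
gripper_force: 0.0
```

servo_tool(
  increments=[
    {"slide": [0, 0, 6], "dr": [0, 0, 0], "jaw": 1},
    {"slide": [0, 0, 12], "dr": [0, 0, 0], "jaw": 1},
    {"slide": [0, 0, 18], "dr": [0, 0, 0], "jaw": 1},
    {"slide": [0, 0, 24], "dr": [0, 0, 0], "jaw": 1},
    {"slide": [0, 0, 30], "dr": [0, 0, 0], "jaw": 1},
    {"slide": [0, 0, 30], "dr": [0, 0, 0], "jaw": 1},
  ],
)

```text
t: 17.15
tool_pos: [0.4936, -0.2784, 0.3898]
orientation: [-2.31, -2.128, 0.001]
force: [0.7, -0.4, 1.6]
opening: 0.0003
gripper_force: 0.6
```

servo_tool(
  increments=[
    {"slide": [0, 0, 4], "dr": [0, 0, 0], "jaw": 1},
    {"slide": [0, 0, 8], "dr": [0, 0, 0], "jaw": 1},
    {"slide": [0, 0, 12], "dr": [0, 0, 0], "jaw": 1},
    {"slide": [0, 0, 16], "dr": [0, 0, 0], "jaw": 1},
    {"slide": [0, 0, 20], "dr": [0, 0, 0], "jaw": 1},
  ],
)

```text
t: 17.65
tool_pos: [0.494, -0.2793, 0.372]
orientation: [2.308, 2.126, -0.001]
force: [-0.6, -3.3, 6.9]
opening: 0.0003
gripper_force: 2.8
```

servo_tool(
  increments=[
    {"slide": [0, 0, 4], "dr": [0, 0, 0], "jaw": 1},
    {"slide": [0, 0, 8], "dr": [0, 0, 0], "jaw": 1},
    {"slide": [0, 0, 12], "dr": [0, 0, 0], "jaw": 1},
    {"slide": [0, 0, 16], "dr": [0, 0, 0], "jaw": 1},
    {"slide": [0, 0, 16], "dr": [0, 0, 0], "jaw": 1},
  ],
)

```text
t: 18.15
tool_pos: [0.4939, -0.2797, 0.3559]
orientation: [2.308, 2.125, -0.002]
force: [-0.7, -3.5, 7.2]
opening: 0.001
gripper_force: 3.6
```

servo_tool(
  increments=[
    {"slide": [0, 0, 4], "dr": [0, 0, 0], "jaw": 1},
    {"slide": [0, 0, 8], "dr": [0, 0, 0], "jaw": 1},
    {"slide": [0, 0, 12], "dr": [0, 0, 0], "jaw": 1},
    {"slide": [0, 0, 16], "dr": [0, 0, 0], "jaw": 1},
    {"slide": [0, 0, 16], "dr": [0, 0, 0], "jaw": 1},
  ],
)

```text
t: 18.65
tool_pos: [0.4942, -0.2786, 0.3397]
orientation: [2.309, 2.127, 0.001]
force: [1.1, 1.0, 7.8]
opening: 0.0005
gripper_force: 3.4
```

servo_tool(
  increments=[
    {"slide": [0, 0, 4], "dr": [0, 0, 0], "jaw": 1},
    {"slide": [0, 0, 8], "dr": [0, 0, 0], "jaw": 1},
    {"slide": [0, 0, 8], "dr": [0, 0, 0], "jaw": 1},
  ],
)

```text
t: 18.95
tool_pos: [0.4942, -0.2788, 0.3318]
orientation: [2.308, 2.127, 0.001]
force: [0.9, 0.1, 8.1]
opening: 0.0006
gripper_force: 3.0
```

servo_tool(
  increments=[
    {"slide": [0, 0, 3], "dr": [0, 0, 0], "jaw": 1},
    {"slide": [0, 0, 6], "dr": [0, 0, 0], "jaw": 1},
    {"slide": [0, 0, 6], "dr": [0, 0, 0], "jaw": 1},
  ],
)

```text
t: 19.25
tool_pos: [0.4942, -0.279, 0.3258]
orientation: [2.308, 2.126, 0.0]
force: [1.4, -1.8, 7.0]
opening: 0.0003
gripper_force: 2.8
```

servo_tool(
  increments=[
    {"slide": [0, 0, 2], "dr": [0, 0, 0], "jaw": 1},
    {"slide": [0, 0, 4], "dr": [0, 0, 0], "jaw": 1},
    {"slide": [0, 0, 4], "dr": [0, 0, 0], "jaw": 1},
  ],
)

```text
t: 19.55
tool_pos: [0.4943, -0.2793, 0.3227]
orientation: [2.307, 2.125, -0.0]
force: [-1.2, -1.9, 11.0]
opening: 0.0006
gripper_force: 4.5
```

servo_tool(
  increments=[
    {"slide": [0, 0, 1], "dr": [0, 0, 0], "jaw": 1},
    {"slide": [0, 0, 3], "dr": [0, 0, 0], "jaw": 1},
    {"slide": [0, 0, 3], "dr": [0, 0, 0], "jaw": 1},
  ],
)

```text
t: 19.85
tool_pos: [0.4944, -0.2795, 0.3203]
orientation: [2.307, 2.125, -0.0]
force: [-1.1, -1.5, 13.1]
opening: 0.0
gripper_force: 5.4
```

servo_tool(
  increments=[
    {"slide": [0, 0, 1], "dr": [0, 0, 0], "jaw": 1},
    {"slide": [0, 0, 3], "dr": [0, 0, 0], "jaw": 1},
    {"slide": [0, 0, 3], "dr": [0, 0, 0], "jaw": 1},
  ],
)

```text
t: 20.15
tool_pos: [0.4946, -0.2797, 0.3178]
orientation: [2.306, 2.124, 0.0]
force: [-1.4, -1.7, 15.4]
opening: 0.0006
gripper_force: 6.1
```

servo_tool(
  increments=[
    {"slide": [0, 0, -20], "dr": [0, 0, 0], "jaw": 1},
    {"slide": [0, 0, -60], "dr": [0, 0, 0], "jaw": 1},
    {"slide": [0, 0, -105], "dr": [0, 0, 0], "jaw": 1},
    {"slide": [0, 0, -150], "dr": [0, 0, 0], "jaw": 1},
    {"slide": [0, 0, -150], "dr": [0, 0, 0], "jaw": 1},
    {"slide": [0, 0, -150], "dr": [0, 0, 0], "jaw": 1},
  ],
)

```text
t: 20.75
tool_pos: [0.4939, -0.2786, 0.466]
orientation: [2.308, 2.126, 0.0]
force: [0.0, -0.4, -1.6]
opening: 0.0006
gripper_force: 0.0
```

```bash
python3 arms.py s6 2>/dev/null|head -4; python3 arms2.py
```

```text
20.8 [ 0.2 -0.1  0.2] [ 0.49364531 -0.27845872  0.46396763] 0.00029207352350408373
scene 1 105 slope deg -44.00991238974997 z at pin 0.17695868380413068 rmax 0.08795786368105793 z 0.11956845615816895 0.1654716310280268
scene -1 73 slope deg -47.47883441255251 z at pin 0.1745853948327835 rmax 0.08514361223204316 z 0.1142913177306633 0.16249748422804777
lug z 0.2230652345776496 90
1 [(0.048, 0.1581), (0.054, 0.1505), (0.06, 0.1459), (0.066, 0.1409), (0.072, 0.1348), (0.078, 0.1305), (0.084, 0.1213)]
[ 0.50823329 -0.12974166  0.13275789]
-1 [(0.048, 0.1534), (0.054, 0.1464), (0.06, 0.1399), (0.066, 0.1339), (0.072, 0.1298)]
[ 0.49791856 -0.28116464  0.12880032]
lug [ 0.5027 -0.2071  0.2223]
roof [-0.03847654  0.02351046  0.19253302]
```

View pics/s6.png

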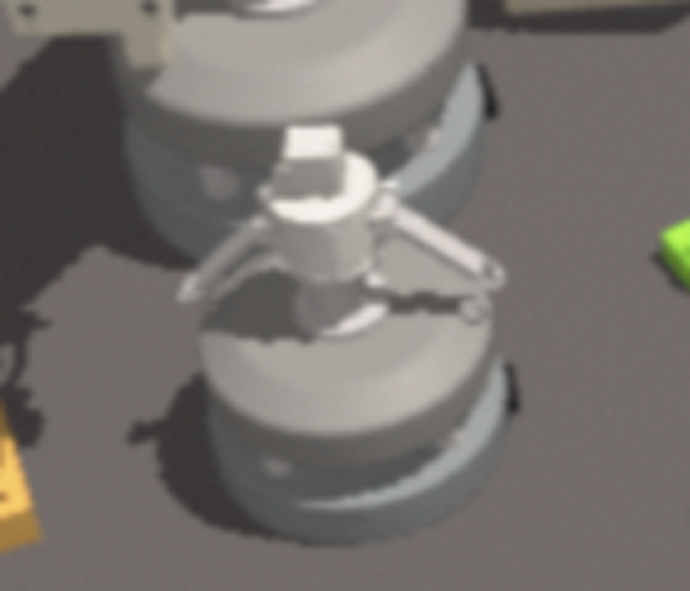

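Both arms are at about 45° down, with the rings at crop (190,290) and (490,275). The cap now leans about 2° toward the −y side. I'll level it with a gentle press on the +y half of the lug top: that load stays inside the lip, so it seats flat.

servo_tool(
  increments=[
    {"slide": [35, 0, 0], "dr": [0, 0, 0], "jaw": 1},
    {"slide": [65, 0, 0], "dr": [0, 0, 0], "jaw": 1},
    {"slide": [80, 0, 0], "dr": [0, 0, 0], "jaw": 1},
    {"slide": [80, 0, 0], "dr": [0, 0, 0], "jaw": 1},
    {"slide": [80, 0, 20], "dr": [0, 0, 0], "jaw": 1},
    {"slide": [80, 0, 40], "dr": [0, 0, 0], "jaw": 1},
    {"slide": [80, 0, 50], "dr": [0, 0, 0], "jaw": 1},
    {"slide": [80, 0, 54], "dr": [0, 0, 0], "jaw": 1},
    {"slide": [80, 0, 54], "dr": [0, 0, 0], "jaw": 1},
  ],
)

```text
t: 21.8
tool_pos: [0.5, -0.1993, 0.4102]
orientation: [-2.311, -2.127, 0.002]
force: [-0.7, 0.2, 0.6]
opening: 0.0004
gripper_force: 0.4
```

servo_tool(
  increments=[
    {"slide": [0, 0, 2], "dr": [0, 0, 0], "jaw": 1},
    {"slide": [0, 0, 4], "dr": [0, 0, 0], "jaw": 1},
    {"slide": [0, 0, 4], "dr": [0, 0, 0], "jaw": 1},
  ],
)

```text
t: 22.1
tool_pos: [0.5003, -0.1991, 0.4077]
orientation: [2.31, 2.127, -0.001]
force: [-3.1, 0.0, 6.7]
opening: 0.0002
gripper_force: 3.2
```

servo_tool(
  increments=[
    {"slide": [0, 0, 2], "dr": [0, 0, 0], "jaw": 1},
    {"slide": [0, 0, 4], "dr": [0, 0, 0], "jaw": 1},
    {"slide": [0, 0, 4], "dr": [0, 0, 0], "jaw": 1},
  ],
)

```text
t: 22.4
tool_pos: [0.5003, -0.1991, 0.4047]
orientation: [2.309, 2.127, -0.001]
force: [-5.9, 2.1, 12.0]
opening: 0.0005
gripper_force: 6.2
```

servo_tool(
  increments=[
    {"slide": [0, 0, 1], "dr": [0, 0, 0], "jaw": 1},
    {"slide": [0, 0, 3], "dr": [0, 0, 0], "jaw": 1},
    {"slide": [0, 0, 3], "dr": [0, 0, 0], "jaw": 1},
  ],
)

```text
t: 22.7
tool_pos: [0.5002, -0.199, 0.4025]
orientation: [2.309, 2.126, -0.0]
force: [-9.1, 2.3, 16.8]
opening: 0.0006
gripper_force: 8.4
```

```bash
python3 arms2.py
```

```text
1 [(0.048, 0.1455), (0.054, 0.1409), (0.06, 0.1342), (0.066, 0.1282), (0.072, 0.1251)]
[ 0.50656027 -0.13265982  0.12508076]
-1 [(0.048, 0.1469), (0.054, 0.1414), (0.06, 0.1349), (0.066, 0.1296), (0.072, 0.1234)]
[ 0.49549172 -0.28115061  0.12489858]
lug [ 0.5079 -0.2018  0.2235]
roof [-0.14802758 -0.02333331  0.19308912]
```

servo_tool(
  increments=[
    {"slide": [0, 0, -4], "dr": [0, 0, 0], "jaw": 1},
    {"slide": [0, 0, -10], "dr": [0, 0, 0], "jaw": 1},
    {"slide": [0, 0, -30], "dr": [0, 0, 0], "jaw": 1},
    {"slide": [50, 0, -70], "dr": [0, 0, 0], "jaw": 1},
    {"slide": [100, 0, -110], "dr": [0, 0, 0], "jaw": 1},
    {"slide": [150, 0, -110], "dr": [0, 0, 0], "jaw": 1},
    {"slide": [200, 0, -110], "dr": [0, 0, 0], "jaw": 1},
    {"slide": [250, 0, -110], "dr": [0, 0, 0], "jaw": 1},
    {"slide": [280, 0, -110], "dr": [0, 0, 0], "jaw": 1},
    {"slide": [280, 0, -110], "dr": [0, 0, 0], "jaw": 1},
    {"slide": [280, 0, -110], "dr": [0, 0, 0], "jaw": 1},
  ],
)

```text
t: 23.85
tool_pos: [0.5232, 0.0816, 0.5095]
orientation: [2.307, 2.132, -0.0]
force: [0.5, 0.7, -0.9]
opening: 0.0007
gripper_force: 0.0
```

```bash
python3 arms2.py; python3 - <<'E'
from h import *
v=[]
for n,(r0,c0),cc in(('scene',(160,110),(.5006,-.2069)),('top',(145,262),(.4955,-.2045))):
    im,d,W=grab(n); v.append(cv2.resize(im[r0:r0+120,c0:c0+140,::-1],(400,343),interpolation=cv2.INTER_CUBIC))
    c=np.array(cc); D=np.hypot(W[...,0]-c[0],W[...,1]-c[1])
    for nm,lo,hi,r in(('lug',.219,.232,.02),('roof',.187,.1985,.027)):
        m=(D<r)&(W[...,2]>lo)&(W[...,2]<hi); m=cv2.erode(m.astype(np.uint8),np.ones((3,3) if nm=='lug' else (2,2)))>0; P=W[m]
        if len(P)>8:
            f=np.linalg.lstsq(np.c_[P[:,:2]-c,np.ones(len(P))],P[:,2],rcond=None)[0];print(n,nm,len(P),P.mean(0).round(4),'slopes',f[:2].round(3))
    m=(D<.08)&(D>.04)&(W[...,2]>.085)&(W[...,2]<.115);P=W[m];f=np.linalg.lstsq(np.c_[P[:,:2]-c,np.ones(len(P))],P[:,2],rcond=None)[0];print('drum ref',f.round(3))
cv2.imwrite('pics/s7.png',np.hstack(v))
E
```

```text
1 [(0.048, 0.1545), (0.054, 0.1503), (0.06, 0.143), (0.066, 0.1374), (0.072, 0.1313)]
[ 0.50687659 -0.13184543  0.13064836]
-1 [(0.048, 0.1554), (0.054, 0.1485), (0.06, 0.1431), (0.066, 0.1378), (0.072, 0.1306), (0.078, 0.1241)]
[ 0.49831062 -0.28363983  0.13015434]
lug [ 0.5025 -0.2065  0.2224]
roof [-0.02979257 -0.0083696   0.19228965]
scene lug 33 [ 0.5017 -0.2049  0.2234] slopes [-0.03  -0.027]
scene roof 116 [ 0.5123 -0.205   0.1918] slopes [-0.005 -0.012]
drum ref [-0.05   0.002  0.099]
top lug 39 [ 0.4975 -0.204   0.2238] slopes [-0.063  0.023]
top roof 97 [ 0.4885 -0.202   0.1916] slopes [-0.02   0.032]
drum ref [ 0.009 -0.002  0.098]
```

View pics/s7.png

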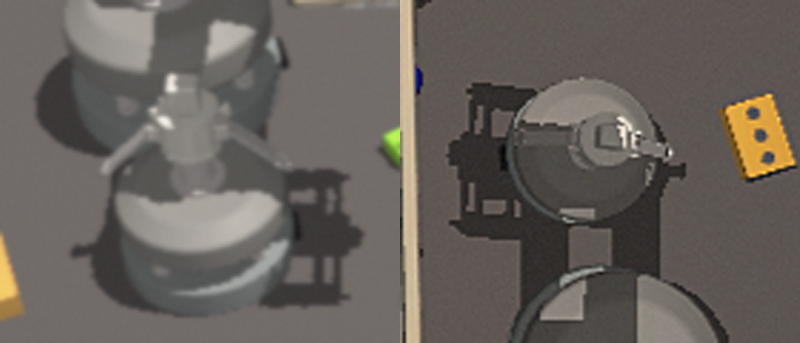

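Both arms hang symmetrically at about 45° down (rings at about (108,168) and (285,163)). The cap is level to within about 1°, and the robot is clear of everything.

```bash
python3 -c "
from plant import *
print(close_job())"
```

```text
the job is handed in; nothing more can be done
None
```

I handed the job in: the cap is fully home and level to within about 1° on the smaller tumbler's neck, after I corrected a tilt of about 2° with one light press on the lug. Both cam arms are down at about 45°, the highest push was about 19 N, and I did not separately re-check the bystanders' positions.

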